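# Turn the key carousel to its empty hook, tighten the clamp and hang the T-key up

## Task

First turn the key carousel by the wing knob on its top until the empty hook stands in the middle of the gap in the clear chip guard. Then tighten the bar clamp fully, turning the T-handle key that stands in its screw clockwise to the stop; draw the key out, and hang it upright by its collar on that empty hook, and let go. Leave the other keys hanging on their hooks, and do not disturb the jar, the oil bottle or the tin.

Things in the scene. Friction and masses are not known exactly. Their poses are not given: they have to be found in the camera images.
- loading_place (a point): Fixed point in the middle of the gap in the carousel's guard, 100 mm from the carousel's axis, 150 mm above the bench: the empty hook must stand here. Axes as carousel_stand.
- carousel_stand: Fixed stand of the carousel: grey disc 280 mm across, 14 mm high; origin on its axis at bench height, z up. On it a clear plastic chip guard: wall 129 to 136 mm from the axis, flat roof with its rail 214 to 223 mm above the bench. The guard leaves a gap 62 degrees either side of its -x, open in front and above right up to the spindle; -x faces the robot within 0.35 rad.
- rotor: Turning part of the carousel: disc of 82 mm radius, top 156 mm above the bench, with five forked hooks 72 degrees apart, four bearing keys. Origin on the upright axis at bench height, z up; the empty hook points along its -x. Turns both ways without stop; friction (0.12 N m) holds it where it is left.
- empty_hook (a point): Seat of the empty hook, 100 mm from the axis, 150 mm above the bench: a hung key's collar centre rests here. Axes as rotor (-x outward). The hook is two level prongs 10 mm wide, top at this height, with an 18 mm slot between them, open outward, from 82 to 123 mm from the axis; their last 5 mm turn up by 6 mm. The shaft enters the slot from outside, then the collar is let down.
- knob_wing (a point): Centre of the black wing knob on the carousel's axis above the guard, 253 mm above the bench, one with the rotor. The wing is a bar 76 mm long along the rotor's y, 18 mm wide along its x, from 238 to 268 mm above the bench, on a round foot; the roof's gap or sheet is below it.
- tkey: The T-handle key to use, standing upright in the clamp screw. Origin at its lower tip, z up the shaft, y along the handle. 12 mm square drive (lowest 24 mm), 12 mm round shaft; collar 30 mm across, 8 mm thick, underside at 120 mm; 17 mm neck; black handle bar 90 mm long (y), 18 mm wide (x), from 152 to 174 mm. About 0.18 kg.
- tkey_collar (a point): Centre of the underside of the T-handle key's collar (120 mm above its tip); axes as tkey.
- tkey_handle (a point): Centre of the T-handle key's handle bar (163 mm above its tip); axes as tkey. Grip the bar here across its 18 mm.
- clamp: Bar clamp fixed to the bench, origin at the centre of its underside, z up: steel plate 90 x 130 x 14 mm (x, y, z), a V-block with an aluminium round bar (30 mm thick, 130 mm long along x, at y = 38 mm), a heel block at y = -44 mm and a dark strap across both, top 76 mm above the bench. The screw is at its centre.
- screw_socket (a point): Floor of the clamp screw's square socket, 56 mm above the bench; axes as clamp. The socket is 13 mm wide and 22 mm deep and lies sunk in a boss (43 mm across, 31 mm hole, rim 86 mm above the bench), so fingers cannot reach the screw. To leave it the key must be raised over 30 mm straight up.
- clamp_screw (a joint): Angle of the clamp screw, rad: 0 at the start (loose), grows clockwise seen from above, stops dead at 1.25 (tight: the strap has come down 2 mm). Friction 0.1 N m, no spring. At the start the key's handle lies along the clamp's y. The square has about 0.1 rad of play each way, so the key turns some 1.35 to 1.4 rad.
- hung_key_1: T-handle key already hung on the carousel, loose on its hook; like the one to use, but its collar's underside is 105 mm above its tip (the origin) and its shaft is 10 mm thick; hung, the origin is 45 mm above the bench, top of handle 204 mm.
- hung_key_2: T-handle key already hung on the carousel, loose on its hook; like the one to use, but its collar's underside is 85 mm above its tip (the origin) and its shaft is 8 mm thick; hung, the origin is 65 mm above the bench, top of handle 204 mm.
- hung_key_3: T-handle key already hung on the carousel, loose on its hook; like the one to use, but its collar's underside is 115 mm above its tip (the origin) and its shaft is 11 mm thick; hung, the origin is 35 mm above the bench, top of handle 204 mm.
- hung_key_4: T-handle key already hung on the carousel, loose on its hook; like the one to use, but its collar's underside is 95 mm above its tip (the origin) and its shaft is 9 mm thick; hung, the origin is 55 mm above the bench, top of handle 204 mm.
- jar: Bystander: white sample jar with a black cap, 54 mm across, 64 mm high, between the robot and the work; origin at the centre of its underside.
- oiler: Bystander: yellow oil bottle with a red spout, 54 mm across, 165 mm high, behind the work; origin at the centre of its underside.
- tin: Bystander: grease tin, 69 mm across, 44 mm high, left of the carousel; origin at the centre of its underside.
Not all that is in view belongs to the job. What is shaped like the tkey but orange or purple is not meant.

How it is judged:
On the way, in this order (a step that is already met when the one before it is completed fails the run):
1. the empty hook stands in the middle of the guard's gap, the key still in the clamp screw (horizontal distance between empty_hook and loading_place below 0.02 m and distance between tkey and screw_socket below 0.012 m), for 0.2 s.
2. the clamp screw is turned tight with the key standing in it, the empty hook still in the gap (all of step 1 and value of joint clamp_screw above 1.1 rad), for 0.2 s.
At the end, for the whole second after the job is handed in: The key hangs still on the once empty hook (collar centre within 8 mm of its seat, upright within 0.15 rad), that hook within 20 mm of the loading place; clamp screw over 1.1 rad; the other four keys still on their hooks (not sunk 10 mm) (distance between tkey_collar and empty_hook below 0.008 m and angle between tkey's own z axis and vertical below 0.15 rad and horizontal distance between empty_hook and loading_place below 0.02 m and value of joint clamp_screw above 1.1 rad and linear speed of tkey below 0.03 m/s and height (world z) of hung_key_1 above 0.035 m and height (world z) of hung_key_2 above 0.055 m and height (world z) of hung_key_3 above 0.025 m and height (world z) of hung_key_4 above 0.045 m); the robot touches nothing.
It fails at once if another key falls or is lifted off its hook ((height (world z) of hung_key_1 below 0.03 m or height (world z) of hung_key_1 above 0.065 m) or (height (world z) of hung_key_2 below 0.05 m or height (world z) of hung_key_2 above 0.085 m) or (height (world z) of hung_key_3 below 0.02 m or height (world z) of hung_key_3 above 0.055 m) or (height (world z) of hung_key_4 below 0.04 m or height (world z) of hung_key_4 above 0.075 m)).
It fails at once if a bystander (jar, oil bottle, tin) is pushed over 30 mm or tipped (distance of any of jar, oiler, tin from where it was at the start of the episode above 0.03 m or angle between any of jar, oiler, tin's own z axis and vertical above 0.4 rad).
It also fails if it takes over 62 s, if anything falls off the work surface, if the arm or the gripper's body presses on something with over 40 N, if the wrist force passes 120 N, or if a joint passes its speed limit or range.

## Robot

A 7-joint arm with a two-finger parallel gripper is mounted at the origin on a cart in front of the work surface, level with it; the furniture and walls round the work are solid. World frame = base frame: x ahead of the robot, y to its left, z up, the work surface at z = 0. Lengths are in m, angles in rad, forces in N, time in s.
With the tool pointing down it reaches from about 0.4 to 0.85 m from the base axis. Payload 4.5 kg.
Tool frame: the origin (TCP) lies midway between the tips of the shut fingers; the grasp point (between the pads) lies 19 mm behind it (r.grip_point_offset is the distance from the TCP to the grasp point, in m); z points along the fingers, y is the line along which they close (so a half turn about z gives the same grasp; the last joint's range is limited). The gripper opens to 88 mm and grips with 3 to 60 N. Pads are 18 mm wide; open, the fingers measure 123 mm over their backs; the gripper's body (75 mm by 187 mm) begins 45 mm behind the grasp point.
Start: joints at [1.208, 0.689, -0.195, 1.565, 0.157, 0.902, -0.215], TCP at [0.242, -0.576, 0.239] pointing down, gripper open.
Joint ranges: [-3.01, 3.01], [-0.46, 2.08], [-1.47, 1.51], [0.13, 2.56], [-1, 4.14], [0.04, 2.09], [-2.66, 2.66]. Speed limits (rad/s): [2.57, 2.57, 3.14, 3.14, 3.14, 3.14, 3.14].

## Interface

Orientations are given as a unit quaternion [x, y, z, w].
In Python, from plant import r, optics gives the robot as it stands.
- The arm moves only by the shell command python3 -m pendant 'ROWS' [OPENING] [FORCE]. ROWS is JSON, a list of rows, each a list of 6 numbers: the shift along the tool's x, y, z as a fraction of full scale, then the turn, a rotation vector about the tool's x, y, z as a fraction of full scale. A call has 1 to 5 rows; each row shifts and turns the commanded pose from where the row before left it, along the tool's axes as they then stand; what a row does not reach is not made up. Full scale, the value 1, is 0.025 m for a shift and pi rad for a turn. A row lasts 1/12 s, in which the tool goes at most 41.7 mm and 7.16 degrees, less where a joint would pass 70% of its speed; a pose out of reach is approached as far as the arm can. A call with a number of a shift or a turn outside -1 to 1 is refused whole. A call with a gripper value outside its range is refused whole. OPENING is the opening, from -1 (shut) to 1 (fully open), set as the call begins (- or left out, the last holds). The fingers move at their own pace and stop on an object; FORCE is the grip in N (left out, the last holds). Time passes only in rows, so rows that do not move let the fingers close. It gives the time, the measured TCP pose, the force, the opening and the grip force at its end, in the units of the state.
- r.get_state(): the state, without advancing time (a new reading comes with each control period).
- optics.snapshot(name): name is "scene" or "top" or "wrist"; returns (picture, depth): 480x640x3 uint8, blue, green, red; 480x640 float32, m along the optical axis (not along the pixel's ray), 0 where there is no reading.
- optics.calibration(name): a dict with "vfov" (degrees; the focal length in pixels is half the picture's height over the tangent of half this angle, whatever the lens; pixels are square), "cx", "cy" (the principal point, pixels), "cam_to_world" (4x4, takes a point from camera to world coordinates); the wrist camera has in their place "tool_from_camera" (4x4, takes a point from camera to tool coordinates, whose origin is the TCP and whose axes are the flange's). Camera axes: x right, y up, looking along -z (the intrinsics and any distortion apply to the point x, -y, -z); pixel columns grow to the right and rows downward; lengths in m; the calibration is good to about 2 mm. A picture is of the moment at which its call begins: read the wrist's pose just before it. calibration takes no time and is no camera call.
- r.finish_job(): hands the job in; it is judged then, once.
The state is a dict: "clock": time; "q": joint angles; "qd": joint speeds; "joint_torque": joint torques, N m; "tool_pos": TCP position; "eef_rot": TCP orientation; "contact_force": force on the tool from outside, world axes, zero at the start; "moment": the same for the moment, N m; "opening": opening from 0.0 (shut) to 1.0 (fully open); "finger_force": force on a finger pad.
Only numpy, scipy, OpenCV 4.12 (cv2) and the standard library are available. Lean on these libraries where they do the work, as an engineer would, in place of code of your own. Each camera call takes 0.05 s, during which the arm holds its last target. There are 200 camera calls.

## Working session

There is one attempt and no reset: what is moved stays moved. The work goes in short steps, Python scripts to look and compute and a shell command to move; the robot and the scene stay as the last step left them, time stands still between calls to the robot, and variables do not carry over. Pictures are saved under pics/ and viewed, at most 10 in all, crops included, and the job is handed in when it is done.

```bash
ls; mkdir -p pics; python3 - <<'E'
from plant import r, optics
import cv2,numpy as np
s=r.get_state(); print(s)
for n in("scene","top","wrist"):
    c=optics.calibration(n); print(n,c)
    im,d=optics.snapshot(n); cv2.imwrite(f"pics/{n}0.png",im); np.save(f"pics/{n}0.npy",d)
E
```

```text
pics
{'clock': 0.0, 'q': array([ 1.20778501,  0.68997081, -0.19451383,  1.56632293,  0.15730085,
        0.90250202, -0.21507446]), 'qd': array([-0.00260583, -0.00084682, -0.00057197, -0.0004525 , -0.00073515,
        0.00057014, -0.00182552]), 'joint_torque': array([-3.26843856e-04, -5.27572775e+01, -1.26779348e+00, -1.53433013e+01,
       -5.27966477e-02,  6.39365986e-03,  1.69501700e-04]), 'tool_pos': array([ 0.24126283, -0.57588113,  0.23792387]), 'eef_rot': array([ 9.80371056e-01,  1.97159254e-01, -2.43424693e-04, -8.72417271e-04]), 'contact_force': array([-0.11174541,  0.58672744,  0.04660557]), 'moment': array([-0.0213855 ,  0.01083222, -0.01840436]), 'finger_force': 0.0, 'opening': 1.0044100905983373}
scene {'vfov': 47.66254392625518, 'cx': 321.55750965749195, 'cy': 235.2937984411537, 'cam_to_world': array([[-0.44193705,  0.60975   , -0.65794877, -0.34545183],
       [-0.89699867, -0.30792252,  0.31713895,  0.57352462],
       [-0.00922177,  0.73033462,  0.68302731,  1.10300195],
       [ 0.        ,  0.        ,  0.        ,  1.        ]])}
top {'vfov': 46.52440281409679, 'cx': 329.28315573958633, 'cy': 240.21799367621497, 'cam_to_world': array([[-0.50843031,  0.84200034, -0.18037194,  0.29792124],
       [-0.86107576, -0.49880582,  0.09869797,  0.23169738],
       [-0.00686685,  0.20549495,  0.97863408,  1.42535682],
       [ 0.        ,  0.        ,  0.        ,  1.        ]])}
wrist {'vfov': 70.47413214925977, 'cx': 318.9103145623833, 'cy': 242.21197848509007, 'tool_from_camera': array([[-3.64184871e-04,  9.59769425e-01,  2.80789099e-01,
         7.22511667e-02],
       [ 9.99999912e-01,  4.08024493e-04, -9.76697271e-05,
        -1.11547395e-03],
       [-2.08309248e-04,  2.80789039e-01, -9.59769489e-01,
        -1.45107131e-01],
       [ 0.00000000e+00,  0.00000000e+00,  0.00000000e+00,
         1.00000000e+00]])}
```

View pics/scene0.png

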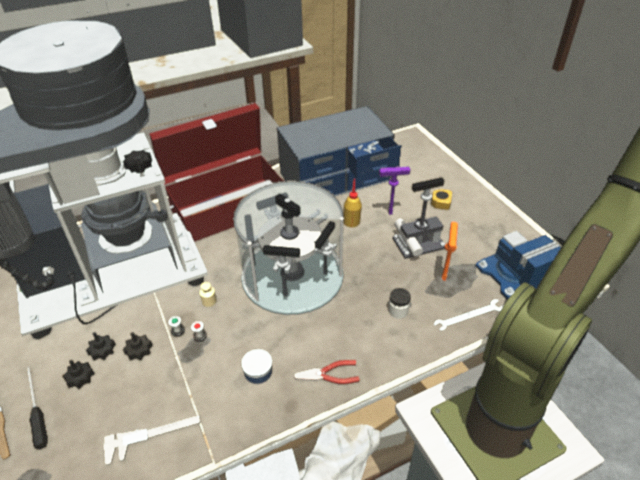

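View pics/top0.png

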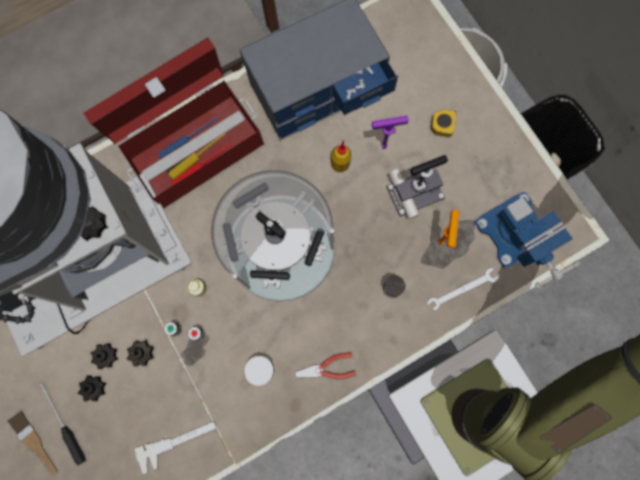

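The scene view shows the carousel at (288,240), with its black wing knob at (287,205). The clamp with the black-handled key is at (425,190), with the purple decoy at (395,180) and the orange one at (451,240). The top view shows the knob at (268,224), the black key handle at (429,167), purple at (390,125) and orange at (453,230). The black key standing in the clamp fits the description; I'll confirm it in one enlarged crop.

```bash
cat > h.py <<'E'
from plant import r, optics
import cv2, numpy as np
from scipy.spatial.transform import Rotation as R
def cam(n, st=None):
    c=optics.calibration(n)
    if n=="wrist":
        T=np.eye(4);T[:3,:3]=R.from_quat(st["eef_rot"]).as_matrix();T[:3,3]=st["tool_pos"]
        M=T@c["tool_from_camera"]
    else: M=c["cam_to_world"]
    return dict(f=240/np.tan(np.radians(c["vfov"]/2)),cx=c["cx"],cy=c["cy"],M=M)
def ray(c,u,v):
    d=np.array([(u-c["cx"])/c["f"],-(v-c["cy"])/c["f"],-1.]); return c["M"][:3,3],c["M"][:3,:3]@d
def onz(c,u,v,z):
    o,d=ray(c,u,v); return o+d*(z-o[2])/d[2]
def proj(c,p):
    q=np.linalg.inv(c["M"])@np.append(p,1); return np.array([c["cx"]-c["f"]*q[0]/q[2],c["cy"]+c["f"]*q[1]/q[2]])
def cloud(c,d):
    v,u=np.mgrid[0:480,0:640]
    P=np.stack([(u-c["cx"])/c["f"]*d,-(v-c["cy"])/c["f"]*d,-d],-1)
    return P@c["M"][:3,:3].T+c["M"][:3,3]
E
python3 - <<'E'
from h import *
im=cv2.imread("pics/top0.png"); d=np.load("pics/top0.npy"); P=cloud(cam("top"),d)
a=cv2.resize(im[165:305,205:345],None,fx=4,fy=4,interpolation=cv2.INTER_CUBIC)
b=cv2.resize(im[105:255,370:470],None,fx=2.4,fy=3.73,interpolation=cv2.INTER_CUBIC)
b=cv2.resize(im[105:255,370:470],(240,360),interpolation=cv2.INTER_CUBIC); b=cv2.copyMakeBorder(b,0,200,0,0,cv2.BORDER_CONSTANT)
cv2.imwrite("pics/crop1.png",np.hstack([a,b]))
# dark blobs with height
m=((im.max(2)<60)&(d>0)&(P[...,2]>0.1)&(P[...,0]>0.3)).astype(np.uint8)
n,l,s,c=cv2.connectedComponentsWithStats(m)
for i in range(1,n):
    if s[i,4]>25:
        q=P[l==i]; print(s[i],c[i].round(1),np.median(q,0).round(3), np.percentile(q[:,2],[5,95]).round(3))
E
```

```text
[  93   50  130   87 2079] [157.4  93.7] [1.059 0.287 0.168] [0.125 0.21 ]
[ 242   57  154   68 1360] [321.5  99.5] [ 0.859 -0.067  0.144] [0.112 0.169]
[380  60  15  19 141] [386.6  69. ] [ 0.843 -0.248  0.133] [0.109 0.159]
[   0  120   66  144 4694] [ 34.5 202.2] [0.723 0.502 0.596] [0.544 0.647]
[   0  152   88  138 1097] [ 61.4 230. ] [0.7   0.508 0.504] [0.491 0.515]
[410 156  37  21 264] [427.2 165.7] [ 0.553 -0.164  0.229] [0.221 0.233]
[ 82 208  25  32 492] [ 93.6 224. ] [0.74  0.495 0.4  ] [0.39  0.404]
[257 213  27  25 245] [270.9 226.9] [0.597 0.208 0.266] [0.232 0.271]
[306 231  17  34 209] [313.6 247.1] [0.528 0.146 0.204] [0.2   0.208]
[511 234  11  12  60] [516.1 239.5] [ 0.313 -0.286  0.116] [0.102 0.129]
[251 271  38   8 192] [268.1 273.8] [0.528 0.265 0.204] [0.2   0.208]
[  0 292  20  27 240] [  6.8 301.2] [0.792 0.805 0.152] [0.106 0.277]
[ 27 300   7  20  61] [ 30.1 309.5] [0.749 0.781 0.129] [0.124 0.137]
[  6 316  11   5  35] [ 10.7 318.1] [0.745 0.818 0.153] [0.147 0.161]
```

View pics/crop1.png

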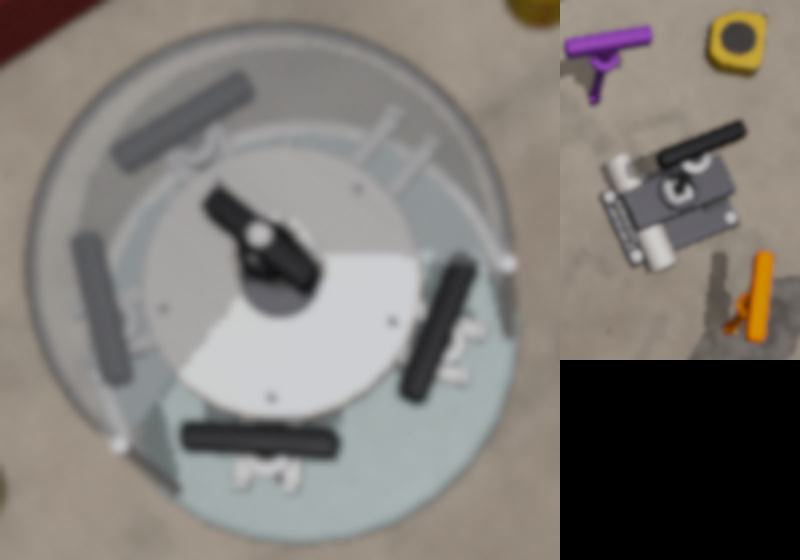

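The crop confirms it: the only black T-handle key stands in the clamp at top-view pixel (428,167). The purple one (390,125) and the orange one (453,230) are decoys outside the clamp. The empty hook's prongs are at about (304,202), under the roof. The gap's posts are at about (332,230) and (235,276).

```bash
python3 - <<'E'
from h import *
im=cv2.imread("pics/top0.png"); d=np.load("pics/top0.npy"); c=cam("top"); P=cloud(c,d)
g=im.max(2)
def rect(mask,z,box,cc=c):
    u0,v0,u1,v1=box; m=np.zeros_like(mask,np.uint8); m[v0:v1,u0:u1]=mask[v0:v1,u0:u1]
    n,l,s,_=cv2.connectedComponentsWithStats(m); i=1+s[1:,4].argmax()
    v,u=np.nonzero(l==i); pts=np.array([onz(cc,a,b,z)[:2] for a,b in zip(u,v)],np.float32)
    ct,wh,an=cv2.minAreaRect(pts*1000); bp=cv2.boxPoints((ct,wh,an)); e=bp[1]-bp[0]; e2=bp[2]-bp[1]
    e=e if np.hypot(*e)>np.hypot(*e2) else e2
    return np.array(ct).round(1),np.round(wh,1),np.degrees(np.arctan2(e[1],e[0])).round(1)
print("tkey",rect((g<65)&(P[...,2]>0.2),.230,(405,150,455,185)))
print("knob",rect((g<65)&(P[...,2]>0.258),.268,(250,205,290,245)))
k=[]
for nm,b in(("A",(300,225,325,270)),("B",(245,265,295,282))):
    print(nm,rect((g<65)&(P[...,2]>0.18),.204,b))
for nm,b in(("C",(230,178,275,212)),("D",(220,218,242,268))):
    print(nm,rect((g<105),.204,b))
q=P[(P[...,2]>.255)&(np.abs(P[...,0]-.6)<.1)&(np.abs(P[...,1]-.2)<.1)]; print(len(q),np.median(q,0),q.min(0),q.max(0))
for nm,u,v,z in(("post1",508,262,.22),("post2",120,443,.22),("pr1in",365,160,.15),("pr1out",400,110,.155),("pr2in",395,190,.15),("pr2out",435,140,.155),("knobnub",260,236,.27)):
    print(nm,onz(c,205+u/4-.4,165+v/4-.4,z).round(4))
# stand disc/other: scene cam tkey
im=cv2.imread("pics/scene0.png"); d=np.load("pics/scene0.npy"); c2=cam("scene"); Q=cloud(c2,d); g=im.max(2)
print("tkey scene",rect((g<65),.230,(405,172,450,198),c2))
print("knob scene",rect((g<65)&(Q[...,2]>.25),.268,(265,188,305,222),c2))
E
```

```text
tkey (array([ 552.3, -166.7]), array([88.2, 18.9]), np.float32(81.9))
knob (array([605.3, 206. ]), array([72.7, 18.4]), np.float32(20.4))
A (array([526.9, 147.1]), array([15.2, 80.2]), np.float32(-52.5))
B (array([523.7, 261.5]), array([82. , 15.6]), np.float32(59.4))
C (array([704.4, 209.5]), array([20.4, 86.9]), np.float32(-88.2))
D (array([633.8, 301.3]), array([16.2, 88.8]), np.float32(-16.4))
303 [0.6047305  0.20591249 0.26727361] [0.569993   0.18632607 0.25579341] [0.64410492 0.22508159 0.27655324]
post1 [0.5372 0.0941 0.22  ]
post2 [0.5579 0.3275 0.22  ]
pr1in [0.6475 0.1274 0.15  ]
pr1out [0.6621 0.0947 0.155 ]
pr2in [0.6226 0.1213 0.15  ]
pr2out [0.6356 0.0861 0.155 ]
knobnub [0.6068 0.2061 0.27  ]
tkey scene (array([ 544.6, -165.3]), array([90.5, 29.7]), np.float32(82.3))
knob scene (array([592.9, 210.8]), array([87.7, 28.9]), np.float32(16.5))
```

```bash
python3 - <<'E'
from h import *
c=cam("top"); ax=np.array([.605,.206])
for nm,u,v,z in(("postR",508,262,.22),("postL",120,443,.22),("botL",178,492,.014),("botR",510,335,.014),("roofR1",418,255,.218),("roofR0",335,255,.218),("roofL0",240,305,.218),("roofL1",185,375,.218)):
    p=onz(c,205+u/4-.4,165+v/4-.4,z)[:2]; e=p-ax; print(nm,p.round(3),np.hypot(*e).round(3),np.degrees(np.arctan2(e[1],e[0]))%360)
E
```

```text
postR [0.537 0.094] 0.131 238.7859014010134
postL [0.558 0.328] 0.13 111.18835922095457
botL [0.556 0.327] 0.131 112.03508037662925
botR [0.536 0.094] 0.132 238.33678637245146
roofR1 [0.566 0.135] 0.081 241.58358630886346
roofR0 [0.59  0.174] 0.035 244.53279562797178
roofL0 [0.592 0.234] 0.031 114.93510243518624
roofL1 [0.573 0.279] 0.08 113.55248113174021
```

Measured values agree with the description: the axis is at about (0.605, 0.206) and the four keys are at radius 98–100 mm. The empty hook points at 289.7° and the gap's middle is at about 176°, so the rotor needs about 114° clockwise. The key's handle is at (0.552, −0.167) with its top at 0.23. Moving to above the knob.

```bash

python3 -m pendant '[[0.98,-0.89,-0.96,0,0,0],[0.98,-0.89,-0.96,0,0,0],[0.98,-0.89,-0.96,0,0,0],[0.98,-0.89,-0.96,0,0,0],[0.98,-0.89,-0.96,0,0,0]]' 1
python3 -c "
from plant import r;s=r.get_state();print(s['q'].round(3),s['tool_pos'].round(3),s['eef_rot'].round(4))"
```

```text
clock: 0.57
tool_pos: [0.3118, -0.4247, 0.3595]
eef_rot: [0.98, 0.197, -0.0, -0.0]
contact_force: [0.9, -0.5, 0.2]
opening: 1.001
finger_force: 0.0
[ 0.994  0.424 -0.221  1.682  0.104  1.048 -0.434] [ 0.312 -0.425  0.359] [ 9.804e-01  1.971e-01 -2.000e-04 -3.000e-04]
```

```bash

for i in 1 2 3 4; do :; done
python3 -m pendant '[[0.98,-0.89,0,0,0,0],[0.98,-0.89,0,0,0,0],[0.98,-0.89,0,0,0,0],[0.98,-0.89,0,0,0,0],[0.98,-0.89,0,0,0,0]]' | sed -n 2p
python3 -m pendant '[[0.98,-0.89,0,0,0,0],[0.98,-0.89,0,0,0,0],[0.98,-0.89,0,0,0,0],[0.98,-0.89,0,0,0,0],[0.98,-0.89,0,0,0,0]]' | sed -n 2p
python3 -m pendant '[[0.98,-0.89,0,0,0,0],[0.98,-0.89,0,0,0,0],[0.98,-0.89,0,0,0,0],[0.98,-0.89,0,0,0,0],[0.98,-0.89,0,0,0,0]]' | sed -n 2p
python3 -m pendant '[[0.98,-0.89,0,0,0,0],[0.98,-0.89,0,0,0,0],[0.98,-0.89,0,0,0,0],[0.98,-0.89,0,0,0,0],[0.98,-0.89,0,0,0,0]]' 
python3 -m pendant '[[0,0,0,0,0,-0.039],[0,0,0,0,0,-0.039],[0,0,0,0,0,-0.039],[0,0,0,0,0,-0.039],[0,0,0,0,0,-0.039]]' |sed -n 2,3p
python3 -c "
from plant import r;s=r.get_state();print(s['clock'],s['q'].round(3),s['tool_pos'].round(3),s['eef_rot'].round(4))"
```

```text
tool_pos: [0.3817, -0.2749, 0.3587]
tool_pos: [0.4517, -0.1251, 0.3586]
tool_pos: [0.5217, 0.0248, 0.3585]
clock: 2.23
tool_pos: [0.5917, 0.1747, 0.3584]
eef_rot: [0.98, 0.197, -0.0, 0.0]
contact_force: [0.1, -0.6, 0.8]
opening: 1.002
finger_force: 0.0
tool_pos: [0.5913, 0.1733, 0.3582]
eef_rot: [0.874, 0.486, -0.0, 0.0]
2.65 [-0.094  0.593 -0.49   1.412  0.285  1.208 -1.169] [0.591 0.173 0.358] [ 8.738e-01  4.863e-01 -5.000e-04  0.000e+00]
```

```bash

python3 -m pendant '[[0,0,0,0,0,-0.0395],[0,0,0,0,0,-0.0395],[0,0,0,0,0,-0.0395],[0,0,0,0,0,-0.0395],[0,0,0,0,0,-0.0395]]' |sed -n 2,3p
python3 -m pendant '[[0,0,0,0,0,-0.0395],[0,0,0,0,0,-0.0395],[0,0,0,0,0,-0.0395],[0,0,0,0,0,-0.0395],[0,0,0,0,0,-0.0395]]' |sed -n 2,3p
python3 -m pendant '[[0,0,0,0,0,-0.0395],[0,0,0,0,0,-0.0395],[0,0,0,0,0,-0.0395],[0,0,0,0,0,-0.0395],[0,0,0,0,0,-0.0395]]' |sed -n 2,3p
python3 -m pendant '[[0,0,0,0,0,-0.0395],[0,0,0,0,0,-0.0395],[0,0,0,0,0,-0.0395],[0,0,0,0,0,-0.0395],[0,0,0,0,0,-0.0395]]' |sed -n 2,3p
python3 - <<'E'
from h import *
s=r.get_state(); im,d=optics.snapshot("wrist"); cv2.imwrite("pics/w1.png",im)
c=cam("wrist",s); P=cloud(c,d); print(s['clock'],s['q'].round(3),s['tool_pos'].round(4),s['eef_rot'])
for zl,zh in((.255,.28),(.15,.16),(.19,.23)):
    q=P[(d>0)&(P[...,2]>zl)&(P[...,2]<zh)&(abs(P[...,0]-.6)<.2)&(abs(P[...,1]-.2)<.2)]; print(len(q),np.median(q,0) if len(q) else '')
g=im.max(2)
m=((g<70)&(P[...,2]>.255)&(P[...,2]<.285)).astype(np.uint8); print(m.sum())
v,u=np.nonzero(m); pts=np.array([onz(c,a,b,.268)[:2] for a,b in zip(u,v)],np.float32)*1000
print(cv2.minAreaRect(pts), cv2.boxPoints(cv2.minAreaRect(pts)))
E
```

```text
tool_pos: [0.5913, 0.173, 0.3583]
eef_rot: [0.684, 0.73, -0.0, -0.0]
tool_pos: [0.5913, 0.173, 0.3583]
eef_rot: [0.428, 0.904, -0.0, -0.0]
tool_pos: [0.5914, 0.173, 0.3583]
eef_rot: [0.132, 0.991, -0.0, -0.0]
tool_pos: [0.5915, 0.1729, 0.3583]
eef_rot: [-0.177, 0.984, -0.0, -0.0]
4.3167 [ 0.181  0.756 -1.13   1.397  0.679  1.409  0.981] [0.5915 0.1729 0.3583] [-1.76820329e-01  9.84243041e-01 -3.02909509e-04 -3.39796898e-04]
2263 [0.60315987 0.20449106 0.26658883]
8470 [0.56385554 0.21407717 0.15520273]
35089 [0.61510011 0.16422055 0.21709318]
943
((614.0889892578125, 208.74493408203125), (52.474937438964844, 17.69371223449707), 21.342613220214844) [[586.4311  207.43611]
 [592.87067 190.95583]
 [641.7469  210.05376]
 [635.3073  226.53404]]
```

View pics/w1.png

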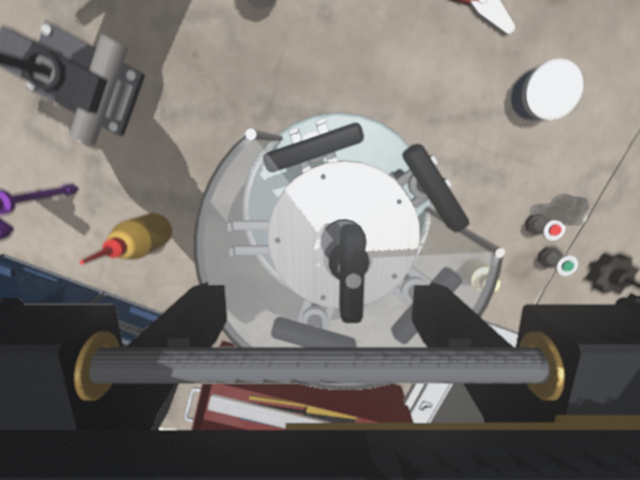

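```bash

python3 -m pendant '[[-0.47,0.52,0,0,0,0],[-0.47,0.52,0,0,0,0],[0,0,0,0,0,0]]' |sed -n 2,3p
python3 -m pendant '[[0,0,0.93,0,0,0],[0,0,0.93,0,0,0],[0,0,0.93,0,0,0],[0,0,0.93,0,0,0],[0,0,0.93,0,0,0]]' |sed -n 2,4p
python3 -m pendant '[[0,0,0,0,0,0],[0,0,0,0,0,0],[0,0,0,0,0,0],[0,0,0,0,0,0],[0,0,0,0,0,0]]' -1 20
python3 - <<'E'
from h import *
im=cv2.imread("pics/w1.png")
s=dict(eef_rot=[-.17682,.98424,-.0003,-.00034],tool_pos=[.5915,.1729,.3583]); c=cam("wrist",s); ax=np.array([.6045,.2055])
for nm,u,v,z in(("postR",251,134,.22),("postL",500,254,.22),("pr",229,224,.155),("pr",229,250,.155)):
    p=onz(c,u,v,z)[:2]; e=p-ax; print(nm,p.round(3),np.hypot(*e).round(3),np.degrees(np.arctan2(e[1],e[0]))%360)
E
```

```text
tool_pos: [0.6044, 0.2088, 0.3583]
eef_rot: [-0.174, 0.985, 0.001, -0.0]
tool_pos: [0.6045, 0.2047, 0.2412]
eef_rot: [-0.173, 0.985, -0.001, -0.0]
contact_force: [0.8, -0.0, 0.0]
clock: 5.45
tool_pos: [0.6052, 0.2063, 0.2442]
eef_rot: [-0.174, 0.985, 0.0, 0.001]
contact_force: [0.1, 0.1, -0.8]
opening: 0.643
finger_force: 0.0
postR [0.536 0.096] 0.13 237.90927719076234
postL [0.556 0.33 ] 0.134 111.41217892925027
pr [0.633 0.088] 0.121 283.5675593049133
pr [0.66  0.096] 0.123 297.10991777161905
```

```bash

python3 -m pendant '[[0,0,0,0,0,0],[0,0,0,0,0,0],[0,0,0,0,0,0],[0,0,0,0,0,0],[0,0,0,0,0,0]]' -1 20 | tail -2
python3 -m pendant '[[0,0,0,0,0,0],[0,0,0,0,0,0],[0,0,0,0,0,0],[0,0,0,0,0,0]]' -1 20
```

```text
opening: 0.264
finger_force: 0.0
clock: 6.2
tool_pos: [0.605, 0.205, 0.2424]
eef_rot: [-0.174, 0.985, -0.001, 0.0]
contact_force: [0.4, -2.2, 1.1]
opening: 0.203
finger_force: 20.9
```

```bash

python3 -m pendant '[[0,0,0,0,0,0.008],[0,0,0,0,0,0.016],[0,0,0,0,0,0.024],[0,0,0,0,0,0.026],[0,0,0,0,0,0.026]]'
python3 -m pendant '[[0,0,0,0,0,0.026],[0,0,0,0,0,0.026],[0,0,0,0,0,0.026],[0,0,0,0,0,0.026],[0,0,0,0,0,0.026]]'
python3 -c "
from plant import r;s=r.get_state();print(s['q'].round(3),s['moment'].round(3))"
```

```text
clock: 6.62
tool_pos: [0.6048, 0.2059, 0.2424]
eef_rot: [-0.015, 1.0, 0.0, 0.0]
contact_force: [1.4, -1.5, 0.7]
opening: 0.203
finger_force: 20.9
clock: 7.03
tool_pos: [0.605, 0.207, 0.2425]
eef_rot: [0.187, 0.982, 0.001, 0.0]
contact_force: [1.6, 1.3, -2.2]
opening: 0.2
finger_force: 20.9
[ 0.04   0.83  -0.887  1.496  0.68   1.14   0.219] [ 0.085 -0.614  0.161]
```

```bash

python3 -m pendant '[[0,0,0,0,0,0.026],[0,0,0,0,0,0.026],[0,0,0,0,0,0.026],[0,0,0,0,0,0.026],[0,0,0,0,0,0.026]]' | sed -n 2,4p
python3 -m pendant '[[0,0,0,0,0,0.026],[0,0,0,0,0,0.026],[0,0,0,0,0,0.026],[0,0,0,0,0,0.026],[0,0,0,0,0,0.026]]' | sed -n 2,4p
python3 -m pendant '[[0,0,0,0,0,0.026],[0,0,0,0,0,0.026],[0,0,0,0,0,0.026],[0,0,0,0,0,0.024],[0,0,0,0,0,0.02]]' | sed -n 2,4p
python3 -m pendant '[[0,0,0,0,0,0.014],[0,0,0,0,0,0.01],[0,0,0,0,0,0]]'
python3 - <<'E'
from h import *
im,d=optics.snapshot("top"); cv2.imwrite("pics/top1.png",im)
cv2.imwrite("pics/top1c.png",cv2.resize(im[165:305,205:345],None,fx=4,fy=4,interpolation=cv2.INTER_CUBIC))
E
```

```text
tool_pos: [0.6056, 0.208, 0.2425]
eef_rot: [0.383, 0.924, 0.002, 0.0]
contact_force: [5.7, 2.4, -3.0]
tool_pos: [0.6066, 0.2086, 0.2425]
eef_rot: [0.562, 0.827, 0.004, 0.0]
contact_force: [7.2, 4.2, -6.9]
tool_pos: [0.6076, 0.2088, 0.2425]
eef_rot: [0.709, 0.705, 0.005, 0.0]
contact_force: [9.3, 3.7, -7.7]
clock: 8.53
tool_pos: [0.6079, 0.2088, 0.2425]
eef_rot: [0.735, 0.678, 0.005, 0.0]
contact_force: [10.2, 4.9, -7.6]
opening: 0.2
finger_force: 20.9
```

View pics/top1c.png

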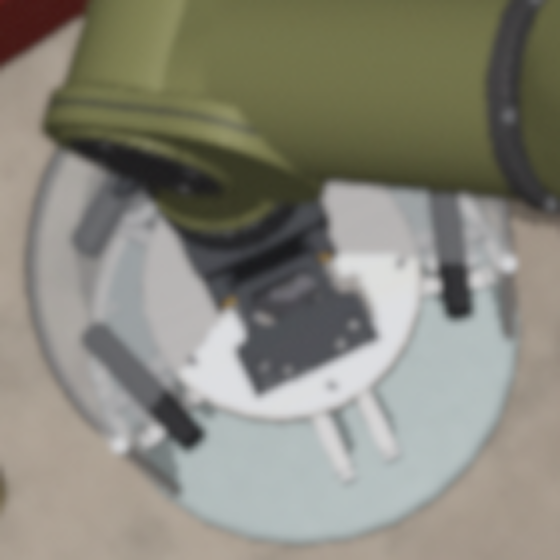

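```bash

python3 - <<'E'
from h import *
c=cam("top")
f=lambda u,v,z:onz(c,205+u/4-.4,165+v/4-.4,z)[:2]
o=(f(347,476,.155)+f(392,454,.155))/2; i=(f(322,417,.15)+f(363,400,.15))/2
ax=np.array([.605,.206]); e=o-ax; print(o,i,np.hypot(*e),np.degrees(np.arctan2(e[1],e[0]))%360,np.degrees(np.arctan2(*(o-i)[::-1]))%360)
E
python3 -m pendant '[[0,0,0,0,0,0],[0,0,0,0,0,0],[0,0,0,0,0,0],[0,0,0,0,0,0],[0,0,0,0,0,0]]' 1 | tail -2
python3 -m pendant '[[0,0,-0.5,0,0,0],[0,0,-1,0,0,0],[0,0,-1,0,0,0],[0,0,-1,0,0,0],[0,0,-1,0,0,0]]'
python3 -c "
from plant import r;s=r.get_state();print(s['q'].round(3),s['moment'].round(3),s['eef_rot'])"
```

```text
[0.48787951 0.21561311] [0.52508397 0.2126159 ] 0.11751433968622778 175.30775020810958 175.3941705364522
opening: 0.558
finger_force: 0.0
clock: 9.42
tool_pos: [0.6043, 0.2057, 0.3561]
eef_rot: [0.734, 0.679, -0.0, -0.0]
contact_force: [1.0, -0.6, -0.9]
opening: 0.935
finger_force: 0.0
[-0.095  0.648 -0.598  1.34   0.364  1.263 -0.785] [ 0.007 -0.101  0.023] [ 7.33969364e-01  6.79182544e-01 -1.59616148e-04 -1.37278848e-04]
```

The top crop shows the empty hook's prongs ending at about crop (347,476) and (392,454), midway between the gap posts. That works out to 175.3°, against a gap middle of about 175–176°. The two neighbouring keys still hang at (160,400) and (452,260). Now to the clamp key.

```bash

python3 -m pendant '[[-1,-0.062,0,0,0,0],[-1,-0.062,0,0,0,0],[-1,-0.062,0,0,0,0],[-1,-0.062,0,0,0,0],[-1,-0.062,0,0,0,0]]' | sed -n 2,3p
python3 -m pendant '[[-1,-0.062,0,0,0,0],[-1,-0.062,0,0,0,0],[-1,-0.062,0,0,0,0],[-1,-0.062,0,0,0,0],[-1,-0.062,0,0,0,0]]' | sed -n 2,3p
python3 -m pendant '[[-1,-0.062,0,0,0,0.005],[-1,-0.062,0,0,0,0.005],[-1,-0.062,0,0,0,0.005],[-1,-0.062,0,0,0,0.005],[-1,-0.062,0,0,0,0]]' | sed -n 2,3p
python3 -m pendant '[[0,0,0,0,0,0],[0,0,0,0,0,0],[0,0,0,0,0,0]]' | sed -n 1,3p
python3 - <<'E'
from h import *
s=r.get_state(); im,d=optics.snapshot("wrist"); cv2.imwrite("pics/w2.png",im)
c=cam("wrist",s); P=cloud(c,d); print(s['q'].round(3),s['tool_pos'].round(4),s['eef_rot'])
m=((d>0)&(abs(P[...,2]-.226)<.02)&(abs(P[...,0]-.552)<.08)&(abs(P[...,1]+.167)<.08)).astype(np.uint8)
q=P[m>0]; print(len(q),np.median(q,0),np.percentile(q[:,2],[5,50,95]))
v,u=np.nonzero(m); print(u.mean(),v.mean()); pts=np.array([onz(c,a,b,.229)[:2] for a,b in zip(u,v)],np.float32)*1000
print(cv2.minAreaRect(pts), cv2.boxPoints(cv2.minAreaRect(pts)))
im,d=optics.snapshot("scene"); cv2.imwrite("pics/scene1.png",im)
E
```

```text
tool_pos: [0.5867, 0.0806, 0.355]
eef_rot: [0.734, 0.679, -0.0, 0.0]
tool_pos: [0.5693, -0.0434, 0.3551]
eef_rot: [0.734, 0.679, -0.0, 0.0]
tool_pos: [0.548, -0.1668, 0.3551]
eef_rot: [0.755, 0.655, -0.0, 0.0]
clock: 10.92
tool_pos: [0.5487, -0.1644, 0.3551]
eef_rot: [0.755, 0.656, 0.001, -0.0]
[ 0.568  0.544 -0.609  1.548  0.329  1.153 -0.247] [ 0.5487 -0.1644  0.3551] [ 7.54624245e-01  6.56156922e-01  5.14253547e-04 -2.78233544e-04]
2131 [ 0.55510546 -0.16690494  0.22864101] [0.22532239 0.22864101 0.23008868]
327.9056780854059 237.29845143125294
((555.0847778320312, -169.6868896484375), (89.63543701171875, 16.92690658569336), 81.95103454589844) [[ 540.4294  -212.87805]
 [ 557.1895  -215.24814]
 [ 569.7402  -126.49573]
 [ 552.98004 -124.12564]]
```

View pics/w2.png

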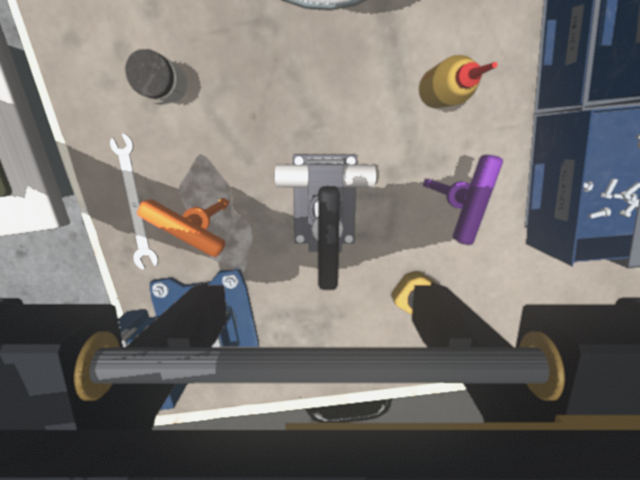

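The wrist view shows the black handle at (328,237) over the clamp, with orange at (182,228) and purple at (479,199) well to the sides. The handle measures 90 x 17 mm with its top at 0.229, which fits the tkey.

```bash

python3 - <<'E'
from h import *
im=cv2.imread("pics/top0.png"); P=cloud(cam("top"),np.load("pics/top0.npy"))
for n,b in(("orange",(440,205,465,255)),("purple",(370,112,412,150)),("jar",(380,272,408,300))):
    q=P[b[1]:b[3],b[0]:b[2]].reshape(-1,3); q=q[q[:,2]>.03]; print(n,np.median(q,0).round(3),q[:,2].max().round(3),q[:,:2].min(0).round(3),q[:,:2].max(0).round(3))
E
python3 -m pendant '[[-0.13,0.25,0.6,0,0,0],[0,0,1,0,0,0],[0,0,1,0,0,0],[0,0,1,0,0,0],[0,0,1,0,0,0]]' | sed -n 2,4p
python3 -m pendant '[[0,0,1,0,0,0],[0,0,0.5,0,0,0],[0,0,0,0,0,0]]' | sed -n 2,4p
python3 -m pendant '[[0,0,0,0,0,0],[0,0,0,0,0,0],[0,0,0,0,0,0],[0,0,0,0,0,0],[0,0,0,0,0,0]]' -1 35| sed -n 2,6p
```

```text
orange [ 0.409 -0.15   0.172] 1.425 [ 0.298 -0.188] [0.446 0.232]
purple [ 0.702 -0.165  0.171] 1.425 [ 0.298 -0.212] [0.727 0.232]
jar [0.369 0.016 0.064] 1.425 [ 0.298 -0.013] [0.395 0.232]
tool_pos: [0.5547, -0.168, 0.2392]
eef_rot: [0.754, 0.657, 0.001, 0.0]
contact_force: [0.7, 0.5, -0.3]
tool_pos: [0.5526, -0.168, 0.1997]
eef_rot: [0.754, 0.657, -0.002, -0.002]
contact_force: [-0.0, -0.0, -0.6]
tool_pos: [0.5548, -0.1698, 0.2034]
eef_rot: [0.755, 0.656, 0.0, 0.001]
contact_force: [-0.9, -0.2, 0.3]
opening: 0.644
finger_force: 0.0
```

```bash

python3 -m pendant '[[0,0,0,0,0,0],[0,0,0,0,0,0],[0,0,0,0,0,0],[0,0,0,0,0,0],[0,0,0,0,0,0]]' | sed -n 2,6p
python3 -m pendant '[[0,0,0,0,0,0],[0,0,0,0,0,0],[0,0,0,0,0,0],[0,0,0,0,0,0]]' | sed -n 1,6p
python3 -m pendant '[[0,0,0,0,0,0.01],[0,0,0,0,0,0.02],[0,0,0,0,0,0.02],[0,0,0,0,0,0.02],[0,0,0,0,0,0.02]]'
python3 -c "
from plant import r;s=r.get_state();print(s['q'].round(3),s['moment'].round(3))"
```

```text
tool_pos: [0.5543, -0.1698, 0.2025]
eef_rot: [0.755, 0.656, -0.0, 0.0]
contact_force: [-0.6, -0.6, -0.6]
opening: 0.268
finger_force: 0.0
clock: 12.85
tool_pos: [0.5543, -0.1697, 0.2025]
eef_rot: [0.755, 0.656, 0.0, 0.0]
contact_force: [0.6, 0.5, -0.9]
opening: 0.198
finger_force: 35.0
clock: 13.27
tool_pos: [0.5547, -0.1697, 0.2025]
eef_rot: [0.841, 0.541, 0.0, 0.0]
contact_force: [1.3, -0.2, -1.3]
opening: 0.2
finger_force: 35.0
[ 0.476  0.701 -0.446  1.736  0.401  0.795 -0.589] [-0.081 -0.345  0.105]
```

```bash

python3 -m pendant '[[0,0,0,0,0,0.022],[0,0,0,0,0,0.022],[0,0,0,0,0,0.022],[0,0,0,0,0,0.022],[0,0,0,0,0,0.022]]'|sed -n 2,4p
python3 -m pendant '[[0,0,0,0,0,0.022],[0,0,0,0,0,0.022],[0,0,0,0,0,0.022],[0,0,0,0,0,0.022],[0,0,0,0,0,0.022]]'|sed -n 2,4p
python3 -m pendant '[[0,0,0,0,0,0.022],[0,0,0,0,0,0.022],[0,0,0,0,0,0.022],[0,0,0,0,0,0.016],[0,0,0,0,0,0.01]]'
python3 -c "
from plant import r;s=r.get_state();print(s['q'].round(3),s['moment'].round(3))"
python3 -m pendant '[[0,0,0,0,0,0.006],[0,0,0,0,0,0.006],[0,0,0,0,0,0.006]]' |sed -n 2,4p
python3 -c "
from plant import r;s=r.get_state();print(s['q'].round(3),s['moment'].round(3))"
```

```text
tool_pos: [0.5551, -0.1698, 0.2025]
eef_rot: [0.921, 0.388, 0.001, 0.0]
contact_force: [2.5, -0.3, -1.3]
tool_pos: [0.5553, -0.17, 0.2025]
eef_rot: [0.975, 0.224, 0.001, 0.001]
contact_force: [2.6, -1.7, -2.6]
clock: 14.52
tool_pos: [0.5553, -0.1702, 0.2025]
eef_rot: [0.997, 0.082, 0.001, 0.001]
contact_force: [1.4, -2.0, -3.1]
opening: 0.198
finger_force: 35.1
[ 0.313  0.674 -0.162  1.744  0.152  0.733 -1.333] [-0.451 -0.711  0.096]
tool_pos: [0.5549, -0.1701, 0.2026]
eef_rot: [0.999, 0.055, 0.001, 0.0]
contact_force: [2.7, -1.9, -2.8]
[ 0.304  0.673 -0.146  1.745  0.137  0.732 -1.374] [-0.539 -0.879  0.124]
```

```bash

python3 -m pendant '[[0,0,0,0,0,0.006],[0,0,0,0,0,0.006],[0,0,0,0,0,0.006]]' |sed -n 2,4p
python3 -c "
from plant import r;s=r.get_state();print(s['q'].round(3),s['moment'].round(3))"
python3 -m pendant '[[0,0,0,0,0,0.006],[0,0,0,0,0,0.006],[0,0,0,0,0,0]]' |sed -n 2,4p
python3 -c "
from plant import r;s=r.get_state();print(s['clock'],s['q'].round(3),s['moment'].round(3))"
```

```text
tool_pos: [0.5546, -0.17, 0.2026]
eef_rot: [1.0, 0.026, 0.0, 0.0]
contact_force: [2.5, -1.9, -3.2]
[ 0.294  0.673 -0.129  1.746  0.121  0.73  -1.416] [-0.677 -0.977  0.115]
tool_pos: [0.5544, -0.1698, 0.2026]
eef_rot: [1.0, 0.008, 0.0, 0.0]
contact_force: [3.1, -2.5, -2.1]
15.2667 [ 0.287  0.672 -0.118  1.746  0.111  0.729 -1.443] [-0.675 -0.892  0.399]
```

```bash

python3 -m pendant '[[0,0,0,0,0,0.006],[0,0,0,0,0,0.004],[0,0,0,0,0,0],[0,0,0,0,0,0]]' |sed -n 2,4p
python3 -c "
from plant import r;s=r.get_state();print(s['clock'],s['q'].round(3),s['moment'].round(3))"
```

```text
tool_pos: [0.5544, -0.1697, 0.2026]
eef_rot: [1.0, -0.007, 0.0, 0.0]
contact_force: [2.5, -2.9, -1.5]
15.6 [ 0.282  0.672 -0.109  1.747  0.103  0.728 -1.466] [-0.651 -0.867  0.53 ]
```

```bash

python3 -m pendant '[[0,0,0,0,0,-0.01],[0,0,0,0,0,-0.011],[0,0,-0.2,0,0,0],[0,0,-0.3,0,0,0],[0,0,-0.3,0,0,0]]' |sed -n 2,6p
python3 -m pendant '[[0,0,-0.3,0,0,0],[0,0,-0.3,0,0,0],[0,0,-0.4,0,0,0],[0,0,-0.4,0,0,0],[0,0,-0.2,0,0,0]]'
python3 -c "
from plant import r;s=r.get_state();print(s['clock'],s['q'].round(3),s['moment'].round(3))"
```

```text
tool_pos: [0.5526, -0.1693, 0.222]
eef_rot: [1.0, 0.025, -0.002, -0.001]
contact_force: [0.9, -0.9, -3.7]
opening: 0.203
finger_force: 35.0
clock: 16.43
tool_pos: [0.5551, -0.1697, 0.2649]
eef_rot: [1.0, 0.026, 0.001, 0.0]
contact_force: [0.3, -0.0, -1.3]
opening: 0.197
finger_force: 34.9
16.4333 [ 0.3    0.595 -0.139  1.677  0.101  0.874 -1.4  ] [-0.002 -0.017  0.007]
```

The key is out: the wrist force shows its weight and the opening is still 17 mm. Carrying it to outside the gap.

```bash

python3 -m pendant '[[0,0,0,0,0,0.0215],[0,0,0,0,0,0.0215],[-0.38,-0.95,0,0,0,0],[-0.38,-0.95,0,0,0,0],[-0.38,-0.95,0,0,0,0]]' |sed -n 2,3p
python3 -m pendant '[[-0.38,-0.95,0,0,0,0],[-0.38,-0.95,0,0,0,0],[-0.38,-0.95,0,0,0,0],[-0.38,-0.95,0,0,0,0],[-0.38,-0.95,0,0,0,0]]' |sed -n 2,3p
python3 -m pendant '[[-0.38,-0.95,0,0,0,0],[-0.38,-0.95,0,0,0,0],[-0.38,-0.95,0,0,0,0],[-0.38,-0.95,0,0,0,0],[-0.38,-0.95,0,0,0,0]]' |sed -n 2,3p
python3 -m pendant '[[-0.38,-0.95,0,0,0,0],[-0.38,-0.95,0,0,0,0],[-0.2,-0.4,0,0,0,0],[0,0,0,0,0,0],[0,0,0,0,0,0]]'
python3 - <<'E'
from h import *
s=r.get_state(); im,d=optics.snapshot("wrist"); cv2.imwrite("pics/w3.png",im); np.save("pics/w3.npy",d)
print(s['clock'],s['q'].round(3),s['tool_pos'],s['eef_rot'])
im,d=optics.snapshot("top"); cv2.imwrite("pics/top2.png",im)
E
```

```text
tool_pos: [0.5316, -0.0957, 0.263]
eef_rot: [0.999, -0.043, 0.0, -0.0]
tool_pos: [0.4941, 0.0272, 0.2631]
eef_rot: [0.999, -0.042, 0.0, -0.0]
tool_pos: [0.4566, 0.1495, 0.2631]
eef_rot: [0.999, -0.042, 0.0, -0.0]
clock: 18.1
tool_pos: [0.4381, 0.2069, 0.2627]
eef_rot: [0.999, -0.042, 0.0, 0.0]
contact_force: [0.3, -1.3, -2.1]
opening: 0.201
finger_force: 34.9
18.1 [-0.484  0.472 -0.079  1.951  0.056  0.721 -2.251] [0.43809634 0.20686381 0.26265356] [ 9.99130196e-01 -4.16967259e-02  1.48096727e-04  4.60942910e-04]
```

View pics/w3.png

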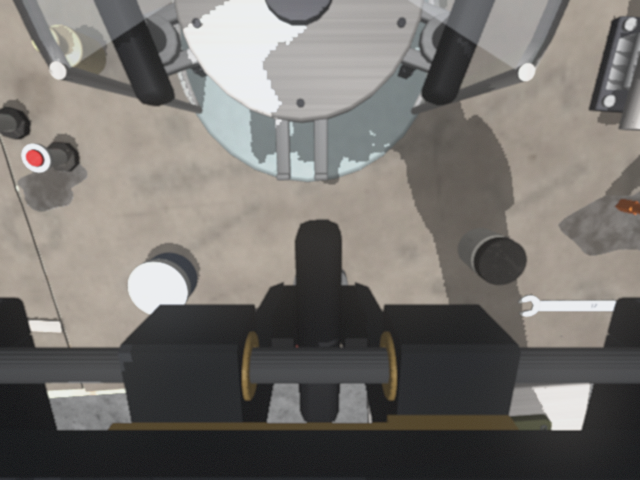

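```bash

python3 - <<'E'
from h import *
s=dict(tool_pos=[0.43809634,0.20686381,0.26265356],eef_rot=[9.99130196e-01,-4.16967259e-02,1.48e-04,4.6e-04])
c=cam("wrist",s); im=cv2.imread("pics/w3.png"); g=cv2.cvtColor(im,cv2.COLOR_BGR2GRAY).astype(int)
for v in(125,135,145,155,165): print(v,g[v,268:336:1].tolist() if v==135 else '')
Rm=R.from_quat(s["eef_rot"]).as_matrix()
for nm,u,v,z in(("Lout",283,179,.156),("Rout",321,179,.156),("Lin",283,125,.15),("Rin",321,125,.15),("hL",295,240,.294),("hR",342,240,.294)):
    p=onz(c,u,v,z); print(nm,p.round(4),"tool",(Rm.T@(p-s["tool_pos"])).round(4))
for z,u,v in((.22,58,71),(.22,527,72)): print("post",onz(c,u,v,z).round(4))
d=np.load("pics/w3.npy"); P=cloud(c,d); print(P[130:170:10,283].round(4),P[130:170:10,321].round(4))
E
```

```text
125 
135 [127, 127, 128, 128, 127, 128, 126, 124, 129, 140, 146, 145, 151, 152, 154, 155, 157, 158, 156, 143, 127, 134, 159, 168, 154, 135, 129, 129, 130, 130, 130, 129, 130, 130, 130, 128, 131, 130, 131, 131, 130, 131, 130, 129, 125, 118, 123, 139, 148, 151, 151, 154, 156, 156, 159, 160, 159, 153, 137, 123, 123, 127, 129, 128, 128, 128, 128, 128]
145 
155 
165 
Lout [0.4866 0.23   0.156 ] tool [ 0.0463 -0.0272  0.1066]
Rout [0.4842 0.2023 0.156 ] tool [0.0463 0.0006 0.1067]
Lin [0.5241 0.2263 0.15  ] tool [ 0.0841 -0.0267  0.1127]
Rin [0.5218 0.1992 0.15  ] tool [0.084  0.0006 0.1127]
hL [0.478  0.2129 0.294 ] tool [ 0.0393 -0.0093 -0.0313]
hR [0.4766 0.1966 0.294 ] tool [ 0.0393  0.0071 -0.0313]
post [0.5551 0.3293 0.22  ]
post [0.535  0.0947 0.22  ]
[[0.5207 0.2268 0.1497]
 [0.5139 0.2277 0.1485]
 [0.5069 0.2284 0.1492]
 [0.4998 0.2292 0.1492]] [[0.5185 0.1994 0.1485]
 [0.5116 0.2    0.1489]
 [0.5045 0.2006 0.1489]
 [0.4974 0.2012 0.1488]]
```

The wrist view shows the key's handle ahead at (318,220–420). The two prongs are at u≈282 and u≈320, v 118–180, so the slot is about 12.8 mm to the tool's −y side. Aligning and lowering outside the gap.

```bash

python3 -m pendant '[[0,-0.25,0,0,0,0],[0,-0.26,0.4,0,0,0],[0,0,0.8,0,0,0],[0,0,0.8,0,0,0],[0,0,0.72,0,0,0]]' |sed -n 2,3p
python3 -m pendant '[[0,0,0,0,0,0],[0,0,0,0,0,0],[0,0,0,0,0,0]]'
python3 - <<'E'
from h import *
s=r.get_state(); im,d=optics.snapshot("wrist"); cv2.imwrite("pics/w4.png",im); np.save("pics/w4.npy",d)
print(s['clock'],s['tool_pos'],s['eef_rot'])
c=cam("wrist",s);Rm=R.from_quat(s["eef_rot"]).as_matrix(); P=(cloud(c,d)-s["tool_pos"])@Rm
W=cloud(c,d)
m=(abs(W[...,2]-.150)<.006)&(abs(P[...,1])<.035)&(P[...,0]<.092)&(P[...,0]>.03)
q=P[m]; print(len(q))
for a in np.arange(.04,.092,.006):
    y=q[(q[:,0]>=a)&(q[:,0]<a+.006),1]
    if len(y): print(a.round(3),len(y),np.sort(y)[[0,-1]].round(4),"gap",y[y<0].max(initial=-1).round(4),y[y>0].min(initial=1).round(4))
k=d[:300]; h=P[(W[...,2]>.2)&(W[...,2]<.24)&(abs(P[...,1])<.02)&(P[...,0]>.02)&(P[...,0]<.06)]
print("handle y",np.percentile(h[:,1],[2,98]).round(4),"xmax",np.percentile(h[:,0],99).round(4),"z",np.median(h[:,2]).round(4)); 
cv2.imwrite("pics/w4c.png",im[:440,150:490])
E
```

```text
tool_pos: [0.4392, 0.2204, 0.193]
eef_rot: [0.999, -0.042, -0.0, -0.0]
clock: 18.87
tool_pos: [0.4396, 0.2205, 0.1948]
eef_rot: [0.999, -0.042, 0.0, -0.0]
contact_force: [0.3, -0.5, -1.5]
opening: 0.196
finger_force: 34.9
18.8667 [0.43960234 0.22054554 0.19483848] [ 9.99115241e-01 -4.20537784e-02  3.98626519e-04 -2.37410889e-04]
4054
0.04 49 [-0.0184  0.0182] gap -0.0096 0.0095
0.046 461 [-0.0189  0.0188] gap -0.0091 0.0088
0.052 401 [-0.0192  0.0187] gap -0.0092 0.0088
0.058 408 [-0.0191  0.0184] gap -0.0091 0.009
0.064 402 [-0.019   0.0187] gap -0.0092 0.0089
0.07 445 [-0.0192  0.0188] gap -0.0092 0.0088
0.076 454 [-0.0193  0.0186] gap -0.0094 0.0087
0.082 660 [-0.019   0.0183] gap -0.0003 0.0001
0.088 774 [-0.0304  0.0291] gap -0.0004 0.0001
handle y [-0.0098  0.0071] xmax 0.0419 z -0.0267
```

View pics/w4c.png

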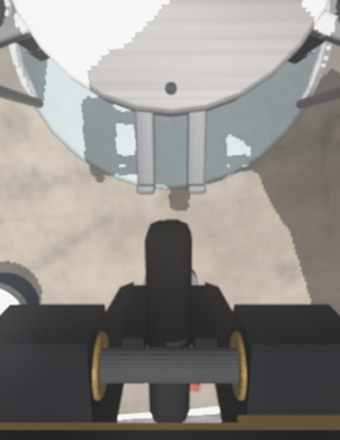

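The crop shows the prongs at crop u≈146 and u≈197, straddling the handle's line at u≈168. The slot centre is within about 1 mm of the key's line, so going in.

```bash

python3 -m pendant '[[0.4,0.03,0,0,0,0],[0.53,0,0,0,0,0],[0.53,0,0,0,0,0],[0.53,0,0,0,0,0],[0.4,0,0,0,0,0]]' |sed -n 2,4p
python3 -m pendant '[[0.25,0,0,0,0,0],[0,0,0,0,0,0],[0,0,0,0,0,0]]'
python3 -m pendant '[[0,0,0.2,0,0,0],[0,0,0.2,0,0,0],[0,0,0.15,0,0,0]]'
python3 - <<'E'
from h import *
im,d=optics.snapshot("top"); cv2.imwrite("pics/top3.png",im)
im,d=optics.snapshot("scene"); cv2.imwrite("pics/scene3.png",im)
a=cv2.resize(im[170:320,215:365],None,fx=4,fy=4,interpolation=cv2.INTER_CUBIC); cv2.imwrite("pics/scene3c.png",a)
s=r.get_state(); print(s['q'].round(3),s['moment'].round(3))
E
```

```text
tool_pos: [0.5012, 0.2143, 0.1955]
eef_rot: [0.999, -0.042, 0.002, -0.001]
contact_force: [-0.4, 0.4, -1.1]
clock: 19.58
tool_pos: [0.505, 0.2139, 0.1948]
eef_rot: [0.999, -0.042, 0.0, -0.0]
contact_force: [0.1, 0.4, -2.1]
opening: 0.196
finger_force: 34.9
clock: 19.83
tool_pos: [0.5039, 0.2141, 0.1801]
eef_rot: [0.999, -0.042, -0.001, 0.0]
contact_force: [0.3, 0.8, -2.7]
opening: 0.201
finger_force: 34.9
[-0.44   0.668 -0.076  1.863  0.082  0.615 -2.22 ] [ 0.028 -0.001  0.045]
```

View pics/scene3c.png

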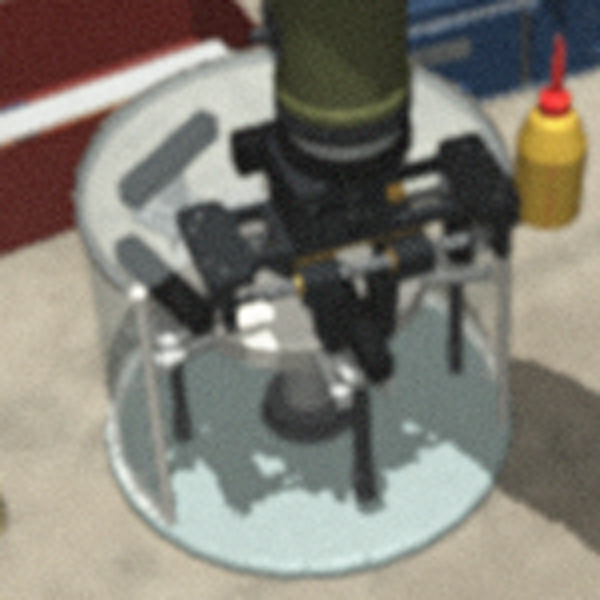

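The crop shows the key in the gripper with its shaft hanging at (363,440), the prong beside it at (345,385), and no contact force. Lowering onto the seat.

```bash

python3 -m pendant '[[0,0,0.06,0,0,0],[0,0,0.04,0,0,0],[0,0,0,0,0,0]]'|sed -n 2,4p
python3 -m pendant '[[0,0,0.04,0,0,0],[0,0,0.04,0,0,0],[0,0,0,0,0,0]]'|sed -n 2,4p
```

```text
tool_pos: [0.5046, 0.214, 0.178]
eef_rot: [0.999, -0.042, -0.0, 0.0]
contact_force: [0.3, -1.0, -1.8]
tool_pos: [0.5051, 0.2141, 0.1769]
eef_rot: [0.999, -0.042, 0.0, -0.0]
contact_force: [-1.3, -0.5, 3.2]
```

```bash

python3 -m pendant '[[0,0,0,0,0,0],[0,0,0,0,0,0],[0,0,0,0,0,0],[0,0,0,0,0,0],[0,0,0,0,0,0]]' -0.1
python3 -m pendant '[[0,0,-0.3,0,0,0],[0,0,-0.6,0,0,0],[0,0,-1,0,0,0],[0,0,-1,0,0,0],[0,0,-1,0,0,0]]'
python3 -m pendant '[[0,0,-1,0,0,0],[-1,0,0,0,0,0],[-1,0,0,0,0,0],[-1,0,0,0,0,0],[-1,0,0,0,0,0]]'
python3 -m pendant '[[-1,0,0,0,0,0],[0,0,0,0,0,0],[0,0,0,0,0,0],[0,0,0,0,0,0]]' |sed -n 2,4p
python3 - <<'E'
from h import *
s=r.get_state(); im,d=optics.snapshot("wrist"); cv2.imwrite("pics/w5.png",im)
c=cam("wrist",s); P=cloud(c,d); m=(d>0)&(abs(P[...,2]-.204)<.012)&(np.hypot(P[...,0]-.505,P[...,1]-.214)<.055)&(im.max(2)<90)
pts=(P[m][:,:2]*1000).astype(np.float32); print(cv2.minAreaRect(pts),np.percentile(P[m][:,2],[2,50,98]),s['clock'])
im,d=optics.snapshot("top"); cv2.imwrite("pics/t5c.png",cv2.resize(im[165:305,205:345],None,fx=4,fy=4,interpolation=cv2.INTER_CUBIC))
E
```

```text
clock: 20.85
tool_pos: [0.5048, 0.214, 0.1761]
eef_rot: [0.999, -0.042, 0.0, 0.0]
contact_force: [-0.7, -0.4, 0.2]
opening: 0.451
finger_force: 0.0
clock: 21.27
tool_pos: [0.5045, 0.2139, 0.2752]
eef_rot: [0.999, -0.042, -0.0, 0.0]
contact_force: [1.2, 0.6, -0.6]
opening: 0.451
finger_force: 0.0
clock: 21.68
tool_pos: [0.404, 0.2223, 0.2994]
eef_rot: [0.999, -0.042, 0.0, -0.0]
contact_force: [-0.8, -0.1, 0.4]
opening: 0.451
finger_force: 0.0
tool_pos: [0.381, 0.2246, 0.2993]
eef_rot: [0.999, -0.042, 0.001, -0.0]
contact_force: [0.3, 1.0, -0.2]
((498.0389709472656, 215.1727294921875), (17.522008895874023, 79.35904693603516), 85.75045013427734) [0.19972657 0.20270133 0.20450334] 22.0167
```

View pics/w5.png

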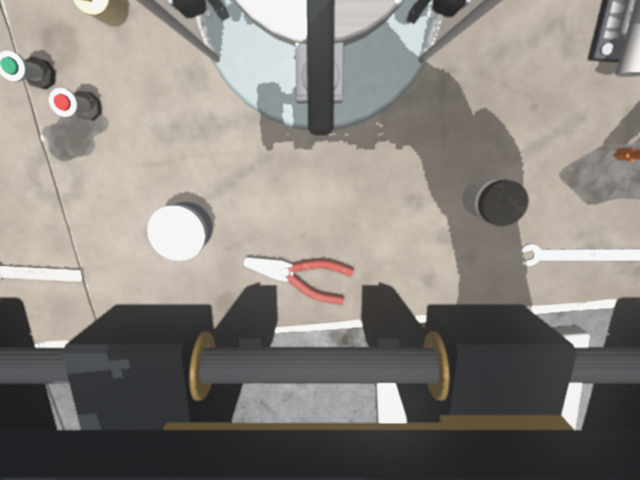

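The handle's top is level at 0.203 m, where a seated key's should be at 0.204. Its outer end puts the centre at about (0.503, 0.215), and the hook's bearing is still about 175°. The jar and tin are where they were and the gripper is clear, so I'm handing in.

```bash
python3 -c "
from plant import r;print(r.finish_job())"
```

```text
the job is handed in; nothing more can be done
None
```

I handed the job in at about 22 s, with no verdict returned: the empty hook stands in the gap, the screw was turned to its stop, the key hangs on that hook and the gripper is clear; I did not re-check the other four keys' heights afterwards.

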